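# Print a card on the hinged stamping platform

### The job

Print the card on the stamping platform, working with fingertips and grasping nothing: push the open frame up from under its thumb tab and over its spine until it lies flat over the card, then press the clear window all the way in for a moment so that the stamp meets the card. Then flip the frame back over the spine the same way and leave it lying flat, fully open, on its rests. Move the frame gently, without pinching, forcing or slamming it, and do not shift the platform or disturb the things around it.

Things in the scene. Friction and masses are not known exactly. Their poses are not given: they have to be found in the camera images.
- platform: stamping platform: oblong base, 134 mm along its x by 216 mm along its y, 2.2 kg, loose on four rubber feet. Origin: centre of its underside; z up. The frame's spine runs along its x axis, 44 mm above the origin. The card lies on the -y half, its top 17 mm up, between two wooden rails; on the +y half two wooden rests carry the open frame. The base ends 108 mm from the spine on either side.
- spine (a point): middle of the hinge line, 44 mm above the table; axes as the platform's, x along the hinge. The aluminium frame (the leaf) is 120 mm along the spine, reaches 114 mm from it and is 8 mm thick, with two dark strips 3 mm proud on its outer face. Its mid-plane passes through the hinge line. Frame, window and stamp weigh about 0.21 kg.
- frame (a joint): angle of the frame, rad: 0 = shut, lying flat over the card (to the platform's -y); 1.57 = upright; 3.14 = fully open, flat on the rests (to +y). Firm stops at both ends; the frame is level there. The hinge is stiff (0.24 N m of friction): the frame stays wherever it is left and never falls. Moving it at the tab takes 1 to 4 N.
- tab (a point): middle of the thumb tab, 132 mm from the spine: a flat tab 6 mm thick, 46 mm along the spine, in the frame's mid-plane at the middle of its free edge, from 114 to 140 mm from the spine. Frame shut or open, its underside is 41 mm above the table with nothing beneath it. Axes turn with the frame: x along the spine, z out of the outer face (up when shut, down when open).
- window (a joint): travel of the clear window in the frame, m: 0 = sprung out, 0.005 = pressed fully in, stamp on the card. It takes 3 N to start and 8 N to press fully in, where a firm stop ends it; it springs back when let go.
- window_middle (a point): middle of the window's outer face, 64 mm from the spine. The window is a clear plate, 72 by 73 mm free between the two dark strips; a wooden block stamp (40 x 52 x 20 mm) is fixed to its inner face. With the frame shut this point is 47.5 mm above the table with the window out, 42.5 mm pressed in.
- ink_pad: flat black ink pad, 57 x 80 x 14 mm, on the table to the left of the drawer cabinet; bystander. Origin: centre of its underside.
- handle_stamp: wooden hand stamp with a round knob, 31 x 37 x 74 mm, standing on the robot's side of the platform; bystander. Origin: centre of its underside.
- small_stamp: small wooden block stamp, 34 x 34 x 24 mm, lying on the ink pad; bystander. Origin: centre of its underside.
- tin: small round tin, 39 mm across, 16 mm high; bystander. Origin: centre of its underside.
- tape_roll: roll of brown paper tape, 69 mm across, 50 mm high, lying flat; bystander. Origin: centre of its underside.
- glue_stick: upright glue stick, 27 mm across, 87 mm high; bystander. Origin: centre of its underside.
- candle_jar: black candle jar with a brown label, 60 mm across, 66 mm high; bystander. Origin: centre of its underside.

How it is judged:
By the outcome, as a careful person would: the job done as asked, in the order asked, and still so for the second after the job is handed in, with the robot touching nothing.
It also fails if it takes over 64 s, if anything falls off the work surface, if the arm or the gripper's body presses on something with over 40 N, if the wrist force passes 120 N, or if a joint passes its speed limit or range.

### The arm

A 6-joint arm with a two-finger parallel gripper is mounted at the origin on the work surface; the furniture and walls round the work are solid. World frame = base frame: x ahead of the robot, y to its left, z up, the work surface at z = 0. Lengths are in m, angles in rad, forces in N, time in s.
With the tool pointing down it reaches from about 0.325 to 0.775 m from the base axis. Payload 9.3 kg.
Tool frame: the origin (TCP) lies at the very end of the fingers, on their centre line; the grasp point (between the pads) lies 19 mm behind it; z points along the fingers, y is the line along which they close (so a half turn about z gives the same grasp; the last joint's range is limited). The gripper opens to 85 mm and grips with 20 to 120 N. Pads are 22 mm wide; open, the fingers measure 114 mm over their backs; the gripper's body (76 mm by 85 mm) begins 54 mm behind the grasp point. The pads swing forward as they close: fully open they stand 13 mm farther back than shut.
Start: joints at [0.953, 0.259, 0.021, 1.334, 0, 1.418], TCP at [0.247, 0.492, 0.231] pointing down, gripper open.
Joint ranges: [-3.04, 3.04], [-0.91, 1.82], [-1.04, 1.36], [-1.92, 1.95], [-1.52, 1.45], [-3.14, 3.14]. Speed limits (rad/s): [2.22, 2.22, 2.79, 3.14, 3.14, 3.14].

### API

Orientations are given as a unit quaternion [w, x, y, z].
In Python, from station import arm gives the robot as it stands.
- The arm moves only by the tool play_rows, never from a script. Its argument "deltas" is a list of rows, each an object of numbers: "dx", "dy", "dz": the shift along the tool's x, y, z in mm; "yaw": the turn about the tool's z in degrees. A call has 1 to 5 rows; each row shifts and turns the commanded pose from where the row before left it, along the tool's axes as they then stand; what a row does not reach is not made up. A row lasts 1/12 s, in which the tool goes at most 41.7 mm and 7.16 degrees, less where a joint would pass 70% of its speed; a pose out of reach is approached as far as the arm can. A call with a gripper value outside its range is refused whole. "gripper" is the finger opening in mm, from 0 to 85.4, set as the call begins (left out, the last holds). The fingers move at their own pace and stop on an object; "squeeze" is the grip in N (left out, the last holds). Time passes only in rows, so rows that do not move let the fingers close. It gives the time, the measured TCP pose, the force, the opening and the grip force at its end, in the units of the state.
- arm.sense(): the state, without advancing time (a new reading comes with each control period).
- arm.camera(name): name is "scene" or "top"; returns the picture (400x640x3 uint8, blue, green, red); there is no depth.
- arm.camera_model(name): a dict with "fx", "fy", "cx", "cy" (pixels), "rvec" (rotation vector, rad) and "tvec" (3), from world to camera coordinates, as OpenCV has them. Camera axes: x right, y down, z forward; pixel columns grow to the right and rows downward; lengths in m; the calibration is good to about 2 mm. A picture is of the moment at which its call begins. camera_model takes no time and is no camera call.
- arm.job_done(): hands the job in; it is judged then, once.
Trained networks look in the newest picture that a camera, given by its name, has taken for a name from the list of things; names that differ only in an ending like _2 or _b are one class to them, and where a whole thing is asked for, a point or a joint stands for the part that bears it (a point fixed in the world has none). Each returns a list of dicts, best first, with "confidence" (0 to 1); they miss things now and then, are a little off and sometimes report something else, mostly with a low value. They report only what shows in the picture. A call takes as long as a camera call.
- arm.trace(camera, name): "region" (400x640 bool, what is visible of it) and "at" ([column, row] in pixels, amid what is visible of it).
The state is a dict: "time": time; "qpos": joint angles; "qvel": joint speeds; "joint_efforts": joint torques, N m; "position": TCP position; "ee_rot": TCP orientation; "contact_force": force on the tool from outside, world axes, zero at the start; "wrist_torque": the same for the moment, N m; "grip_width": finger opening in m; "grasp_force": force on a finger pad.
Only numpy, scipy, OpenCV 4.12 (cv2) and the standard library are available. Lean on these libraries where they do the work, as an engineer would, in place of code of your own. Each camera call takes 0.05 s, during which the arm holds its last target. There are 200 camera calls.

## Working session

There is one attempt and no reset: what is moved stays moved. The work goes in short steps, Python scripts to look and compute and a tool call to move; the robot and the scene stay as the last step left them, time stands still between calls to the robot, and variables do not carry over. Pictures are saved under pics/ and viewed, at most 10 in all, crops included, and the job is handed in when it is done.

Besides the shell and the picture viewer there is one more tool, called after ">>>" in YAML: its name, and indented under it one key for each argument. play_rows: Moves the arm, as the interface text tells. Its arguments: {"type":"object","properties":{"deltas":{"type":"array","items":{"type":"object","properties":{"dx":{"type":"number"},"dy":{"type":"number"},"dz":{"type":"number"},"yaw":{"type":"number"}}}},"gripper":{"type":"number"},"squeeze":{"type":"number"}},"required":["deltas"]}

```bash
mkdir -p pics; ls; python3 - <<'E'
from station import arm
import cv2,numpy as np
s=arm.sense();print({k:np.round(v,3) for k,v in s.items()})
for c in("scene","top"):
    cv2.imwrite(f"pics/{c}0.png",arm.camera(c))
    m=arm.camera_model(c);print(c,m)
    for n in("platform","frame","tab","window","handle_stamp","glue_stick","candle_jar","tape_roll","tin","ink_pad"):
        r=arm.trace(c,n)
        print(n,[(np.round(d["at"]),round(d["confidence"],2),d["region"].sum()) for d in r[:2]])
E
```

```text
pics
{'time': np.float64(0.0), 'qpos': array([0.953, 0.259, 0.021, 1.334, 0.   , 1.418]), 'qvel': array([ 0.001, -0.   ,  0.001, -0.001,  0.001, -0.   ]), 'joint_efforts': array([-1.0000e-03, -5.5564e+01,  3.4453e+01,  1.4000e-02, -0.0000e+00,
       -0.0000e+00]), 'position': array([0.246, 0.491, 0.231]), 'ee_rot': array([-0.   ,  0.23 ,  0.973, -0.001]), 'contact_force': array([-1.288, -0.376,  0.161]), 'wrist_torque': array([-0.006, -0.017, -0.02 ]), 'grasp_force': np.float64(0.0), 'grip_width': np.float64(0.085)}
scene {'fx': 461.8897935981411, 'fy': 461.8897935981411, 'cx': 311.62604606613166, 'cy': 204.766872168355, 'rvec': array([ 2.11128222, -1.12294922,  0.45737685]), 'tvec': array([-0.24753225,  0.36942896,  0.91347125])}
platform [(array([306., 229.]), 0.81, np.int64(4040)), (array([287., 216.]), 0.4, np.int64(703))]
frame [(array([288., 216.]), 0.69, np.int64(1769))]
tab [(array([287., 217.]), 0.86, np.int64(1804))]
window [(array([286., 216.]), 0.91, np.int64(666))]
handle_stamp [(array([303., 257.]), 0.78, np.int64(351)), (array([179., 242.]), 0.7, np.int64(723))]
glue_
[... 537 characters left out ...]
17266199,  0.1077983 ]), 'tvec': array([0.05574556, 0.50781797, 1.15850745])}
platform [(array([327., 212.]), 0.66, np.int64(3366))]
frame [(array([310., 223.]), 0.86, np.int64(1787))]
tab [(array([305., 218.]), 0.93, np.int64(1701))]
window [(array([309., 221.]), 0.9, np.int64(801))]
handle_stamp [(array([244., 288.]), 0.49, np.int64(420))]
glue_stick [(array([402., 123.]), 0.53, np.int64(153))]
candle_jar [(array([243., 290.]), 0.65, np.int64(447)), (array([309., 219.]), 0.59, np.int64(751))]
tape_roll [(array([367., 134.]), 0.59, np.int64(409)), (array([309., 218.]), 0.51, np.int64(697))]
tin [(array([381., 255.]), 0.67, np.int64(142))]
ink_pad [(array([247., 174.]), 0.91, np.int64(357))]
```

```bash
python3 - <<'E'
import cv2
a=cv2.imread("pics/scene0.png");cv2.imwrite("pics/scene0c.png",cv2.resize(a[130:330,140:480],(800,470),interpolation=cv2.INTER_CUBIC))
a=cv2.imread("pics/top0.png");cv2.imwrite("pics/top0c.png",cv2.resize(a[100:320,210:450],(654,600),interpolation=cv2.INTER_CUBIC))
E
```

```text
(no output)
```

View pics/scene0c.png

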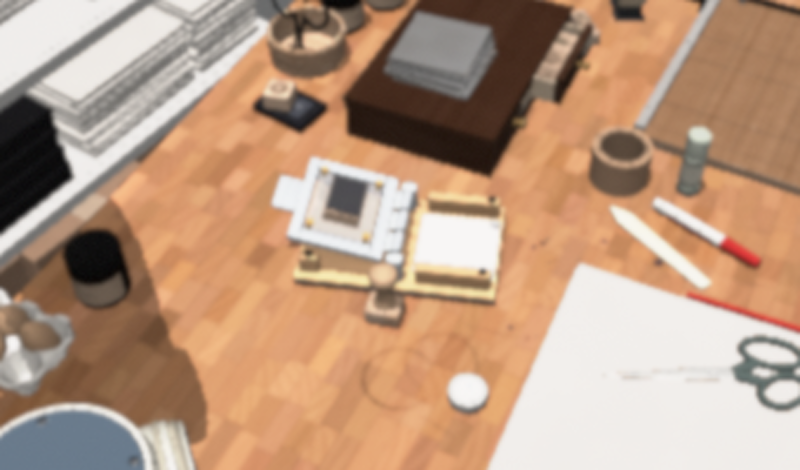

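View pics/top0c.png

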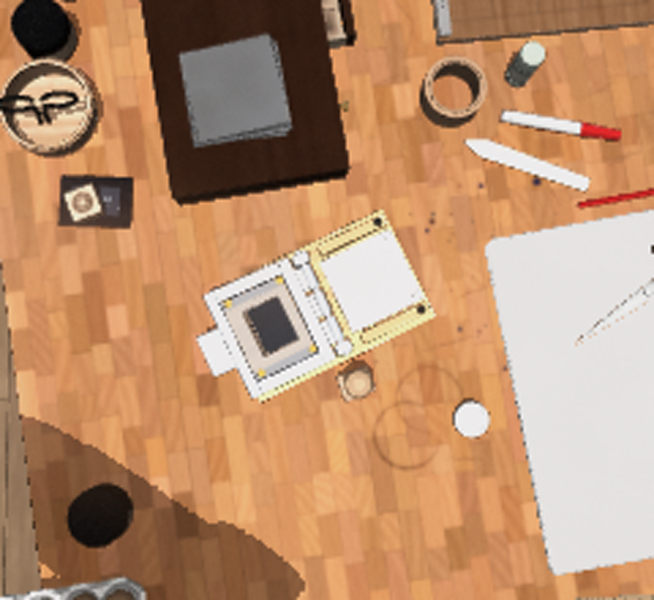

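The frame lies open with its tab to the left (top crop ≈(212,352)). The hinge is near (320,305), and the card is to the right of it. The hand stamp stands next to the spine's near end at (355,382). Next I'll fit the platform pose by silhouette.

```bash
cat > h.py <<'E'
from station import arm
import cv2,numpy as np
from scipy.optimize import minimize
M={c:arm.camera_model(c) for c in("scene","top")}
def proj(c,P):
    m=M[c];K=np.array([[m["fx"],0,m["cx"]],[0,m["fy"],m["cy"]],[0,0,1]])
    return cv2.projectPoints(np.asarray(P,float).reshape(-1,1,3),m["rvec"],m["tvec"],K,None)[0].reshape(-1,2)
def W(p,L):  # platform -> world ; p=x,y,yaw
    c,s=np.cos(p[2]),np.sin(p[2]);L=np.asarray(L,float).reshape(-1,3)
    return np.c_[p[0]+c*L[:,0]-s*L[:,1],p[1]+s*L[:,0]+c*L[:,1],L[:,2]]
def box(x,y0,y1,z0,z1):return [(a,b,c) for a in(-x,x) for b in(y0,y1) for c in(z0,z1)]
def leafpts(th):  # list of boxes in platform coords
    out=[]
    for b in(box(.06,.008,.114,-.004,.004),box(.023,.114,.140,-.003,.003)):
        b=np.array(b);r=b[:,1];n=b[:,2]
        out.append(np.c_[b[:,0],-r*np.cos(th)+n*np.sin(th)*1,.044+r*np.sin(th)+n*np.cos(th)])
    return out
def mask(c,p,boxes):
    m=np.zeros((1600,2560),np.uint8)
    for b in boxes:
        q=(proj(c,W(p,b))+.5)*4
        cv2.fillConvexPoly(m,cv2.convexHull(q.astype(np.int32)),1)
    return cv2.resize(m.astype(np.float32),(640,400),interpolation=cv2.INTER_AREA)
def iou(a,b):return np.minimum(a,b).sum()/np.maximum(a,b).sum()
E
cat > fit.py <<'E'
from h import *
R={}
for c in M:
    arm.camera(c)
    f=arm.trace(c,"frame")[0]["region"]|arm.trace(c,"tab")[0]["region"]
    R[c]=f.astype(np.float32);R[c+'P']=(arm.trace(c,"platform")[0]["region"]|f).astype(np.float32)
def cost(p,cs=M):
    e=0
    for c in cs:
        e-=iou(mask(c,p,leafpts(np.pi)),R[c])+.7*iou(mask(c,p,leafpts(np.pi)+[box(.067,-.108,.108,.004,.015)]),R[c+'P'])
    return e
# init: ray through top pixel (327,212)
m=M["top"];Rm=cv2.Rodrigues(m["rvec"])[0];C=-Rm.T@m["tvec"]
d=Rm.T@np.array([(327-m["cx"])/m["fx"],(212-m["cy"])/m["fy"],1]);X=C+d*(.04-C[2])/d[2]
print(C,X)
for cs in(list(M),["top"],["scene"]):
    best=None
    for y in(.3,.45):
        p0=[X[0],X[1],y]
        r=minimize(cost,p0,args=(cs,),method="Nelder-Mead",options=dict(initial_simplex=[p0]+[np.add(p0,d) for d in([.015,0,0],[0,.015,0],[0,0,.1])],xatol=1e-4,fatol=1e-5))
        if best is None or r.fun<best.fun:best=r
    print(cs,best.x,best.fun)
    if len(cs)==2:p=best.x;np.save("p.npy",p)
v=[]
for c,(x0,y0) in(("top",(240,150)),("scene",(240,170))):
    im=cv2.resize(arm.camera(c)[y0:y0+120,x0:x0+160],None,fx=5,fy=5,interpolation=cv2.INTER_CUBIC)[:, :]
    for b,col in[(leafpts(np.pi)[0],(0,0,255)),(leafpts(np.pi)[1],(255,0,0)),(box(.067,-.108,.108,.004,.015),(0,160,0))]:
        for z in (b,):
            q=((proj(c,W(p,z))-[x0,y0]+.5)*5).astype(int)
            cv2.polylines(im,[cv2.convexHull(q.astype(np.int32))],True,col,1)
    v.append(cv2.resize(im,(400*1,300)))
    cv2.imwrite(f"pics/ov_{c}.png",im)
E
python3 fit.py; python3 -c "
import cv2,numpy as np
a=cv2.imread('pics/ov_top.png');b=cv2.imread('pics/ov_scene.png');print(a.shape)
o=np.hstack([a[:, 50:650],b[:,50:650]]);cv2.imwrite('pics/ov.png',cv2.resize(o,(800,400)))"
```

```text
[0.39130288 0.05572952 1.20287258] [0.46921735 0.03288346 0.04      ]
['scene', 'top'] [0.47569641 0.02970695 0.44699245] -2.8263399600982666
['top'] [0.4737501  0.02925322 0.44151782] -1.5746116638183594
['scene'] [0.48322558 0.03147027 0.33166637] -1.4341719150543213
(600, 800, 3)
```

View pics/ov.png

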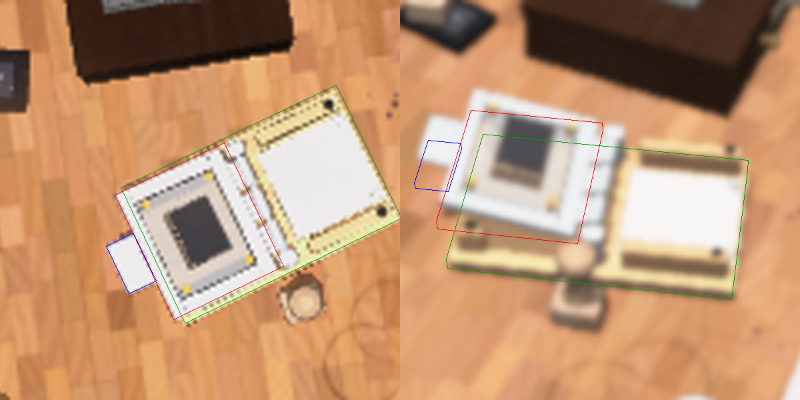

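The base overlay agrees in both views. In the scene view, the leaf's free edge shows about 20 px higher than the flat model, while its spine end agrees. So the frame is probably propped slightly up, and I'll fit its angle as well.

```bash
cat > fit2.py <<'E'
from h import *
import sys
R={}
for c in M:
    arm.camera(c)
    f=arm.trace(c,"frame")[0]["region"]|arm.trace(c,"tab")[0]["region"]
    R[c]=f.astype(np.float32);R[c+'P']=(arm.trace(c,"platform")[0]["region"]|f).astype(np.float32)
def cost(p):
    e=0
    for c in M:
        L=leafpts(p[3]);e-=iou(mask(c,p,L),R[c])+.7*iou(mask(c,p,L+[box(.067,-.108,.108,.004,.015)]),R[c+'P'])
    return e
b=None
for th in(3.14,2.95,2.7):
    p0=[.4737,.0293,.4415,th]
    r=minimize(cost,p0,method="Nelder-Mead",options=dict(initial_simplex=[p0]+[np.add(p0,d) for d in([.01,0,0,0],[0,.01,0,0],[0,0,.06,0],[0,0,0,-.1])],xatol=1e-4,fatol=1e-5))
    print(r.x,r.fun)
    if b is None or r.fun<b.fun:b=r
p=b.x;np.save("p.npy",p)
v=[]
for c,(x0,y0) in(("top",(250,150)),("scene",(250,170))):
    im=cv2.resize(arm.camera(c)[y0:y0+120,x0:x0+120],None,fx=5,fy=5,interpolation=cv2.INTER_CUBIC)
    L=leafpts(p[3])
    for bx,col in[(L[0],(0,0,255)),(L[1],(255,0,0)),(box(.067,-.108,.108,.004,.015),(0,160,0))]:
        q=((proj(c,W(p,bx))-[x0,y0]+.5)*5).astype(np.int32)
        cv2.polylines(im,[cv2.convexHull(q)],True,col,1)
    v.append(im)
cv2.imwrite("pics/ov2.png",cv2.resize(np.hstack(v),(800,400)))
for c,n in(("top","handle_stamp"),("scene","handle_stamp")):
    arm.camera(c);print(n,c,[(d["at"],d["confidence"]) for d in arm.trace(c,n)])
E
python3 fit2.py
```

```text
[0.47446671 0.02820619 0.44860496 2.89358393] -3.0667991638183594
[0.47551599 0.0281188  0.45367956 2.90252645] -3.068850040435791
[0.47541078 0.02886445 0.46755492 2.89042632] -3.07123064994812
handle_stamp top []
handle_stamp scene [([302.7, 256.0], 0.67)]
```

View pics/ov2.png

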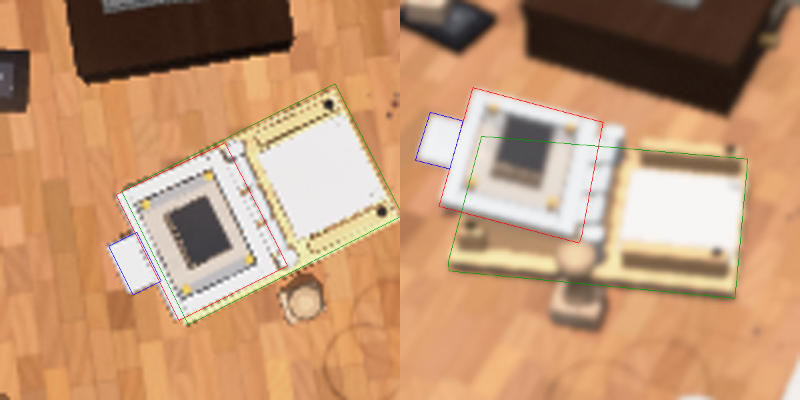

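The fit agrees with both views: spine at (0.475, 0.028), yaw about 0.455, frame at about 2.89 rad (tab roughly 77 mm up). The tool only stays vertical, so I'll push on the tab's free edge with the side of the closed fingers, following the tab's arc upward. First I'll move to a staging point.

```bash
cat > st.py <<'E'
from station import arm
import numpy as np
P=np.array([.475,.0285,.455])
s=arm.sense();w,x,y,z=s["ee_rot"]
xa=np.array([1-2*(y*y+z*z),2*(x*y+w*z)])
c,sn=np.cos(P[2]),np.sin(P[2]);d=s["position"][:2]-P[:2];f=s["contact_force"]
loc=lambda v:np.array([c*v[0]+sn*v[1],-sn*v[0]+c*v[1]])
a=np.degrees(np.arctan2(xa[1],xa[0]))-np.degrees(P[2])-90
print("t",round(float(s["time"]),2),"plat xyz mm",np.round(np.r_[loc(d),s["position"][2]]*1000,1),"F plat",np.round(np.r_[loc(f[:2]),f[2]],2),"yaw to add",round((a+180)%360-180,1),"grip",s["grip_width"],"rad",np.hypot(*s["position"][:2]),s["qpos"].round(2))
E
python3 st.py
```

```text
t 2.3 plat xyz mm [ -1.7 516.4 231.3] F plat [ 0.04 -0.07  0.49] yaw to add 37.3 grip 0.08532817580870382 rad 0.5499829654275377 [0.95 0.26 0.02 1.33 0.   1.42]
```

>>> play_rows:
  deltas:
    - {"yaw": 7}
    - {"yaw": 7}
    - {"yaw": 7}
    - {"yaw": 7}
    - {"yaw": 7}
  gripper: 0

```text
schema error: expected keys dx, dy, dz, yaw
```

```bash
python3 st.py
```

```text
t 2.3 plat xyz mm [ -1.7 516.4 231.3] F plat [ 0.04 -0.07  0.49] yaw to add 37.3 grip 0.08532817580870382 rad 0.5499829654275377 [0.95 0.26 0.02 1.33 0.   1.42]
```

>>> play_rows:
  deltas:
    - {"dx": 0,"dy": 0,"dz": 0,"yaw": 7}
    - {"dx": 0,"dy": 0,"dz": 0,"yaw": 7}
    - {"dx": 0,"dy": 0,"dz": 0,"yaw": 7}
    - {"dx": 0,"dy": 0,"dz": 0,"yaw": 7}
    - {"dx": 0,"dy": 0,"dz": 0,"yaw": 7}
  gripper: 0

```text
time: 2.72
position: [0.2465, 0.4916, 0.2313]
ee_rot: [0.0, 0.515, 0.857, -0.0]
contact_force: [0.3, 0.3, -0.2]
grip_width: 0.0254
grasp_force: 0.0
```

>>> play_rows:
  deltas:
    - {"dx": 0,"dy": 0,"dz": 0,"yaw": 2.3}
    - {"dx": -30,"dy": 0,"dz": 0,"yaw": 0}
    - {"dx": -30,"dy": 0,"dz": 0,"yaw": 0}
    - {"dx": -30,"dy": 0,"dz": 0,"yaw": 0}
    - {"dx": -30,"dy": 0,"dz": 0,"yaw": 0}

```text
time: 3.13
position: [0.2994, 0.3828, 0.2312]
ee_rot: [0.0, 0.529, 0.849, -0.0]
contact_force: [0.6, -0.0, -0.3]
grip_width: -0.0003
grasp_force: 0.0
```

>>> play_rows:
  deltas:
    - {"dx": -30,"dy": 0,"dz": 0,"yaw": 0}
    - {"dx": -30,"dy": 0,"dz": 0,"yaw": 0}
    - {"dx": -30,"dy": 0,"dz": 0,"yaw": 0}
    - {"dx": -30,"dy": 0,"dz": 0,"yaw": 0}
    - {"dx": -30,"dy": 0,"dz": 0,"yaw": 0}

```text
time: 3.55
position: [0.3655, 0.2478, 0.2314]
ee_rot: [0.0, 0.529, 0.848, 0.0]
contact_force: [0.7, -0.9, -0.1]
grip_width: 0.0
grasp_force: 0.0
```

```bash
python3 st.py
```

```text
t 3.55 plat xyz mm [ -2.  245.1 231.4] F plat [ 0.22 -1.11 -0.07] yaw to add 0.0 grip 2.132938630411274e-05 rad 0.4415669112537493 [ 0.41  0.07 -0.21  1.29 -0.    1.52]
```

>>> play_rows:
  deltas:
    - {"dx": -30,"dy": 0,"dz": 0,"yaw": 0}
    - {"dx": -30,"dy": 2,"dz": 20,"yaw": 0}
    - {"dx": -10,"dy": 0,"dz": 35,"yaw": 0}
    - {"dx": 0,"dy": 0,"dz": 35,"yaw": 0}
    - {"dx": 0,"dy": 0,"dz": 35,"yaw": 0}

```text
time: 3.97
position: [0.3983, 0.1862, 0.1053]
ee_rot: [0.001, 0.53, 0.848, 0.001]
contact_force: [0.7, 0.1, -0.8]
grip_width: -0.0001
grasp_force: 0.0
```

>>> play_rows:
  deltas:
    - {"dx": 0,"dy": 0,"dz": 32,"yaw": 0}
    - {"dx": 0,"dy": 0,"dz": 14,"yaw": 0}
    - {"dx": -10,"dy": 0,"dz": 0,"yaw": 0}
    - {"dx": -10,"dy": 0,"dz": 0,"yaw": 0}
    - {"dx": 0,"dy": 0,"dz": 0,"yaw": 0}

```text
time: 4.38
position: [0.4084, 0.168, 0.0615]
ee_rot: [0.001, 0.53, 0.848, 0.001]
contact_force: [0.9, 0.2, -0.4]
grip_width: -0.0003
grasp_force: 0.0
```

```bash
python3 st.py; python3 - <<'E'
from station import arm
import cv2,numpy as np
a=arm.camera("scene")[150:270,230:390];b=arm.camera("top")[150:270,230:390]
cv2.imwrite("pics/c1.png",cv2.resize(np.vstack([a,b]),(800,1200),interpolation=cv2.INTER_CUBIC)[:, :])
cv2.imwrite("pics/c1.png",cv2.resize(np.hstack([a,b]),(800,300),interpolation=cv2.INTER_CUBIC))
E
```

```text
t 4.38 plat xyz mm [  1.4 154.6  61.5] F plat [ 0.91 -0.26 -0.4 ] yaw to add -0.1 grip -0.0002595239773320059 rad 0.44156470326021113 [ 0.2   0.2  -0.53  0.84 -0.    1.32]
```

View pics/c1.png

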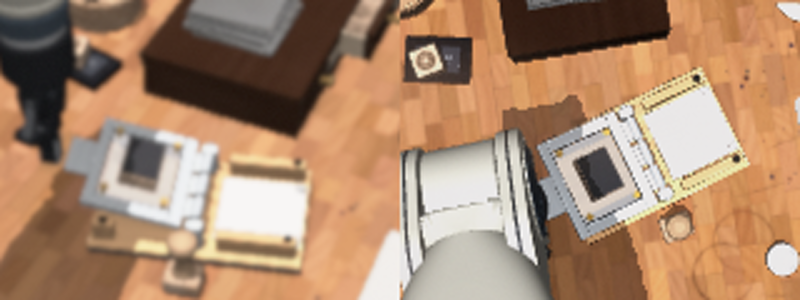

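The finger is just outside the tab: tip near (50,150) in the left panel, tab edge near (67,160). I'll approach slowly until it touches.

>>> play_rows:
  deltas:
    - {"dx": -2,"dy": 0,"dz": 0,"yaw": 0}
    - {"dx": -2,"dy": 0,"dz": 0,"yaw": 0}
    - {"dx": 0,"dy": 0,"dz": 0,"yaw": 0}

```text
time: 4.73
position: [0.4087, 0.1654, 0.0608]
ee_rot: [0.0, 0.529, 0.848, 0.0]
contact_force: [-0.3, -0.1, 0.6]
grip_width: 0.0
grasp_force: 0.0
```

>>> play_rows:
  deltas:
    - {"dx": -2,"dy": 0,"dz": 0,"yaw": 0}
    - {"dx": 0,"dy": 0,"dz": 0,"yaw": 0}

```text
time: 4.9
position: [0.4093, 0.1637, 0.0604]
ee_rot: [0.0, 0.529, 0.848, 0.0]
contact_force: [-0.2, 1.0, 0.5]
grip_width: 0.0
grasp_force: 0.0
```

>>> play_rows:
  deltas:
    - {"dx": -2,"dy": 0,"dz": 0,"yaw": 0}
    - {"dx": 0,"dy": 0,"dz": 0,"yaw": 0}

```text
time: 5.07
position: [0.4101, 0.1618, 0.0603]
ee_rot: [0.0, 0.529, 0.848, -0.0]
contact_force: [-0.2, -0.6, 0.3]
grip_width: 0.0
grasp_force: 0.0
```

```bash
python3 st.py
```

```text
t 5.07 plat xyz mm [  0.3 148.3  60.3] F plat [-0.43 -0.41  0.33] yaw to add 0.0 grip 2.3018791092273062e-06 rad 0.4408773703468726 [ 0.19  0.2  -0.53  0.84 -0.    1.3 ]
```

>>> play_rows:
  deltas:
    - {"dx": -1.5,"dy": 0,"dz": 0,"yaw": 0}
    - {"dx": 0,"dy": 0,"dz": 0,"yaw": 0}

```text
time: 5.23
position: [0.4103, 0.1615, 0.0602]
ee_rot: [-0.001, 0.529, 0.849, 0.001]
contact_force: [-2.1, 5.4, 1.3]
grip_width: -0.0001
grasp_force: 3.2
```

>>> play_rows:
  deltas:
    - {"dx": -1.5,"dy": 0,"dz": 0,"yaw": 0}
    - {"dx": 0,"dy": 0,"dz": 0,"yaw": 0}

```text
time: 5.4
position: [0.4103, 0.1612, 0.0602]
ee_rot: [-0.002, 0.529, 0.849, 0.002]
contact_force: [-5.2, 12.9, 3.0]
grip_width: -0.0
grasp_force: 7.1
```

```bash
python3 st.py
```

```text
t 5.4 plat xyz mm [  0.2 147.6  60.2] F plat [ 0.98 13.85  2.99] yaw to add 0.1 grip -4.184896702425153e-05 rad 0.44085812344011893 [ 0.18  0.2  -0.53  0.84  0.01  1.29]
```

>>> play_rows:
  deltas:
    - {"dx": 1,"dy": 0,"dz": -2,"yaw": 0}
    - {"dx": 0,"dy": 0,"dz": 0,"yaw": 0}

```text
time: 5.57
position: [0.4103, 0.1611, 0.0623]
ee_rot: [-0.001, 0.529, 0.849, 0.001]
contact_force: [-1.8, 6.1, 1.0]
grip_width: -0.0003
grasp_force: 3.2
```

>>> play_rows:
  deltas:
    - {"dx": -0.5,"dy": 0,"dz": -2,"yaw": 0}
    - {"dx": 0,"dy": 0,"dz": 0,"yaw": 0}

```text
time: 5.73
position: [0.4105, 0.1606, 0.0642]
ee_rot: [-0.001, 0.529, 0.849, 0.001]
contact_force: [-2.3, 6.5, 0.5]
grip_width: 0.0001
grasp_force: 3.3
```

```bash
python3 st.py
```

```text
t 5.73 plat xyz mm [  0.2 147.   64.2] F plat [0.82 6.81 0.54] yaw to add 0.0 grip 9.475675108795054e-05 rad 0.44083940001348304 [ 0.18  0.2  -0.52  0.85  0.    1.3 ]
```

The tab follows the finger (about 7 N), so I'll continue along the arc.

>>> play_rows:
  deltas:
    - {"dx": -1.7,"dy": 0,"dz": -5.3,"yaw": 0}
    - {"dx": -1.9,"dy": 0,"dz": -5.2,"yaw": 0}
    - {"dx": 0,"dy": 0,"dz": 0,"yaw": 0}

```text
time: 5.98
position: [0.412, 0.1577, 0.0753]
ee_rot: [-0.001, 0.529, 0.849, 0.001]
contact_force: [-4.9, 9.2, 3.4]
grip_width: 0.0004
grasp_force: 5.0
```

```bash
python3 st.py
```

```text
t 5.98 plat xyz mm [  0.2 143.7  75.3] F plat [-0.35 10.4   3.37] yaw to add 0.1 grip 0.0003529918491047549 rad 0.44117072328079804 [ 0.17  0.18 -0.5   0.88  0.    1.29]
```

>>> play_rows:
  deltas:
    - {"dx": -2.1,"dy": 0,"dz": -5.2,"yaw": 0}
    - {"dx": -2.3,"dy": 0,"dz": -5.1,"yaw": 0}
    - {"dx": 0,"dy": 0,"dz": 0,"yaw": 0}

```text
time: 6.23
position: [0.4138, 0.1541, 0.0857]
ee_rot: [-0.002, 0.529, 0.849, 0.001]
contact_force: [-6.5, 11.1, 7.5]
grip_width: -0.0
grasp_force: 6.4
```

```bash
python3 st.py
```

```text
t 6.23 plat xyz mm [  0.2 139.7  85.7] F plat [-0.93 12.83  7.47] yaw to add 0.1 grip -2.0102602230619548e-05 rad 0.4415390017106555 [ 0.16  0.17 -0.49  0.91  0.    1.28]
```

```bash
cat > ang.py <<'E'
from h import *
P=np.array([.475,.0285,.455])
img=arm.camera("scene")
R=arm.trace("scene","frame")[0]["region"].astype(np.float32)
ths=np.arange(0,3.2,.03)
v=[iou(mask("scene",P,leafpts(t)),R) for t in ths];i=np.argsort(v)[::-1][:4];print("theta",ths[i].round(2),np.array(v)[i].round(3))
arm.camera("top")
def pl(c):
    r=arm.trace(c,"platform");return r[0]["at"],r[0]["confidence"]
print(pl("top"))
E
python3 ang.py;python3 - <<'E'
from station import arm
import cv2,numpy as np
a=arm.camera("scene")[140:270,220:390]
cv2.imwrite("pics/c2.png",cv2.resize(a,(782,598),interpolation=cv2.INTER_CUBIC))
E
```

```text
theta [2.7  2.73 2.67 2.64] [0.894 0.885 0.885 0.856]
([328.3, 210.8], 0.98)
```

View pics/c2.png

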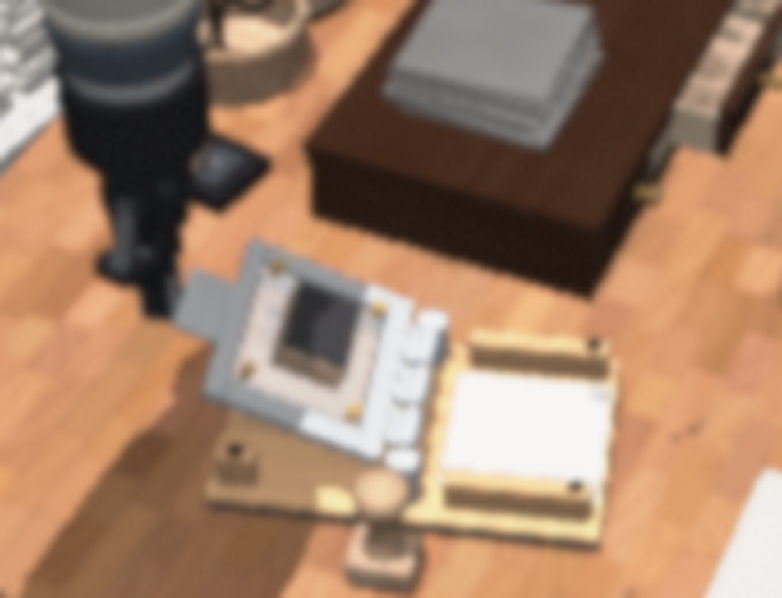

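The scene shows the frame lifting: the fit gives 2.70, with the tab resting at the fingertip near (170,310). I'll ease the preload and carry on.

>>> play_rows:
  deltas:
    - {"dx": -1.8,"dy": 0,"dz": -5.8,"yaw": 0}
    - {"dx": -3.4,"dy": 0,"dz": -5.6,"yaw": 0}
    - {"dx": -3.6,"dy": 0,"dz": -5.4,"yaw": 0}

```text
time: 6.73
position: [0.4173, 0.1466, 0.1021]
ee_rot: [-0.002, 0.529, 0.849, 0.001]
contact_force: [-8.3, 15.4, 6.7]
grip_width: -0.0001
grasp_force: 8.2
```

```bash
python3 st.py
```

```text
t 6.73 plat xyz mm [1.000e-01 1.314e+02 1.021e+02] F plat [-0.65 17.47  6.65] yaw to add 0.1 grip -8.632321142445273e-05 rad 0.44230832297685 [ 0.14  0.16 -0.46  0.96  0.01  1.26]
```

>>> play_rows:
  deltas:
    - {"dx": -4,"dy": 0,"dz": -5.4,"yaw": 0}
    - {"dx": -4.2,"dy": 0,"dz": -5.2,"yaw": 0}
    - {"dx": -4.5,"dy": 0,"dz": -5,"yaw": 0}

```text
time: 6.98
position: [0.4224, 0.1363, 0.1183]
ee_rot: [-0.003, 0.528, 0.849, 0.003]
contact_force: [-13.3, 21.2, 16.1]
grip_width: 0.0003
grasp_force: 12.6
```

```bash
python3 st.py
```

```text
t 6.98 plat xyz mm [1.000e-01 1.199e+02 1.183e+02] F plat [-2.65 24.89 16.07] yaw to add 0.1 grip 0.00027167292556250325 rad 0.4438143564711049 [ 0.12  0.15 -0.43  1.    0.01  1.23]
```

The reaction points straight out along the frame: the contact sticks, and my arc was too tight. I'll back off radially, then follow the true arc.

>>> play_rows:
  deltas:
    - {"dx": 1.5,"dy": 0,"dz": -1.2,"yaw": 0}
    - {"dx": 1.5,"dy": 0,"dz": -1.2,"yaw": 0}
    - {"dx": 0,"dy": 0,"dz": 0,"yaw": 0}

```text
time: 7.23
position: [0.4225, 0.1363, 0.1201]
ee_rot: [-0.0, 0.529, 0.848, 0.0]
contact_force: [-2.5, 3.1, 2.3]
grip_width: 0.0
grasp_force: 2.1
```

```bash
python3 st.py; python3 ang.py
```

```text
t 7.23 plat xyz mm [  0.2 119.9 120.1] F plat [-0.86  3.82  2.28] yaw to add 0.0 grip 4.995139933706162e-07 rad 0.4439073574099086 [ 0.12  0.14 -0.42  1.    0.    1.24]
theta [2.4  2.43 2.37 2.46] [0.884 0.883 0.85  0.848]Traceback (most recent call last):
  File "ang.py", line 10, in <module>
    print(pl("top"))
          ~~^^^^^^^
  File "ang.py", line 9, in pl
    r=arm.trace(c,"platform");return r[0]["at"],r[0]["confidence"]
                                     ~^^^
IndexError: list index out of range
```

>>> play_rows:
  deltas:
    - {"dx": -4.8,"dy": 0,"dz": -5.2,"yaw": 0}
    - {"dx": -5,"dy": 0,"dz": -4.9,"yaw": 0}
    - {"dx": -5.3,"dy": 0,"dz": -4.7,"yaw": 0}

```text
time: 7.68
position: [0.4288, 0.1232, 0.1349]
ee_rot: [-0.001, 0.529, 0.849, 0.001]
contact_force: [-7.6, 9.1, 7.9]
grip_width: -0.0001
grasp_force: 5.7
```

```bash
python3 st.py
```

```text
t 7.68 plat xyz mm [1.000e-01 1.054e+02 1.349e+02] F plat [-2.86 11.51  7.94] yaw to add 0.1 grip -0.00012522349524374146 rad 0.446159981627845 [ 0.09  0.14 -0.39  1.04  0.    1.2 ]
```

>>> play_rows:
  deltas:
    - {"dx": -5.4,"dy": 0,"dz": -4.4,"yaw": 0}
    - {"dx": -5.6,"dy": 0,"dz": -4.1,"yaw": 0}
    - {"dx": -5.9,"dy": 0,"dz": -3.8,"yaw": 0}

```text
time: 7.93
position: [0.4367, 0.1076, 0.1474]
ee_rot: [-0.0, 0.529, 0.849, 0.001]
contact_force: [-3.0, 5.8, 5.8]
grip_width: -0.0001
grasp_force: 3.2
```

```bash
python3 st.py
```

```text
t 7.93 plat xyz mm [  0.3  87.9 147.4] F plat [-0.16  6.54  5.77] yaw to add 0.0 grip -0.00013586838716613624 rad 0.4497186183915009 [ 0.05  0.13 -0.36  1.08  0.    1.17]
```

>>> play_rows:
  deltas:
    - {"dx": -5.4,"dy": 0,"dz": -3.7,"yaw": 0}
    - {"dx": -6.2,"dy": 0,"dz": -3.2,"yaw": 0}
    - {"dx": -6.4,"dy": 0,"dz": -2.9,"yaw": 0}
    - {"dx": -6.5,"dy": 0,"dz": -2.6,"yaw": 0}
    - {"dx": -6.6,"dy": 0,"dz": -2.2,"yaw": 0}

```text
time: 8.35
position: [0.4508, 0.0787, 0.1618]
ee_rot: [0.0, 0.529, 0.848, -0.0]
contact_force: [-2.3, 2.7, 2.5]
grip_width: 0.0003
grasp_force: 1.6
```

```bash
python3 st.py
```

```text
t 8.35 plat xyz mm [  0.3  55.7 161.8] F plat [-0.86  3.43  2.53] yaw to add 0.0 grip 0.00026102625164753807 rad 0.4576422841510554 [-0.01  0.14 -0.32  1.12 -0.    1.1 ]
```

>>> play_rows:
  deltas:
    - {"dx": -6.7,"dy": 0,"dz": -1.9,"yaw": 0}
    - {"dx": -6.8,"dy": 0,"dz": -1.5,"yaw": 0}
    - {"dx": -6.9,"dy": 0,"dz": -1.1,"yaw": 0}

```text
time: 8.6
position: [0.4598, 0.0602, 0.1661]
ee_rot: [0.0, 0.529, 0.848, -0.0]
contact_force: [-1.5, 2.8, 1.3]
grip_width: 0.0002
grasp_force: 1.1
```

```bash
python3 st.py
```

```text
t 8.6 plat xyz mm [  0.3  35.1 166.1] F plat [-0.11  3.16  1.31] yaw to add -0.0 grip 0.00015975639429062564 rad 0.4637602700871673 [-0.05  0.14 -0.3   1.13 -0.    1.06]
```

```bash
python3 - <<'E'
import numpy as np
ps=np.arange(0.0,1.6,.07);prev=(35.1,166.1)
for i,p in enumerate(ps):
    r=124+12*min(1,p/1.2);y=11.5+3*np.cos(p)-r*np.sin(p);z=44+r*np.cos(p)+3*np.sin(p)
    print(round(p,2),"abs",round(y,1),round(z,1),"d",round(y-prev[0],1),"dz",round(prev[1]-z,1));prev=(y,z)
E
```

```text
0.0 abs 14.5 168.0 d -20.6 dz -1.9
0.07 abs 5.8 168.6 d -8.7 dz -0.6
0.14 abs -3.0 168.6 d -8.8 dz 0.0
0.21 abs -11.9 168.0 d -8.8 dz 0.6
0.28 abs -20.7 166.7 d -8.8 dz 1.3
0.35 abs -29.4 164.8 d -8.7 dz 1.9
0.42 abs -38.0 162.3 d -8.6 dz 2.5
0.49 abs -46.5 159.1 d -8.5 dz 3.1
0.56 abs -54.8 155.4 d -8.3 dz 3.7
0.63 abs -62.8 151.1 d -8.0 dz 4.3
0.7 abs -70.6 146.1 d -7.8 dz 4.9
0.77 abs -78.0 140.6 d -7.4 dz 5.5
0.84 abs -85.1 134.6 d -7.1 dz 6.0
0.91 abs -91.7 128.1 d -6.7 dz 6.5
0.98 abs -97.9 121.0 d -6.2 dz 7.0
1.05 abs -103.7 113.5 d -5.7 dz 7.5
1.12 abs -108.9 105.6 d -5.2 dz 7.9
1.19 abs -113.6 97.3 d -4.7 dz 8.3
1.26 abs -117.1 88.4 d -3.5 dz 8.8
1.33 abs -119.9 79.3 d -2.8 dz 9.1
1.4 abs -122.0 70.1 d -2.2 dz 9.3
1.47 abs -123.5 60.7 d -1.5 dz 9.4
1.54 abs -124.3 51.2 d -0.8 dz 9.5
```

>>> play_rows:
  deltas:
    - {"dx": -6.8,"dy": 0,"dz": -0.7,"yaw": 0}
    - {"dx": -6.8,"dy": 0,"dz": -0.6,"yaw": 0}
    - {"dx": -7,"dy": 0,"dz": -0.6,"yaw": 0}
    - {"dx": -8.7,"dy": 0,"dz": -0.6,"yaw": 0}
    - {"dx": -8.8,"dy": 0,"dz": 0,"yaw": 0}

```text
time: 9.02
position: [0.4764, 0.026, 0.1684]
ee_rot: [-0.0, 0.529, 0.848, -0.0]
contact_force: [-1.2, 1.8, -1.5]
grip_width: -0.0003
grasp_force: 0.9
```

```bash
python3 st.py
```

```text
t 9.02 plat xyz mm [ 1.000e-01 -2.900e+00  1.684e+02] F plat [-0.28  2.09 -1.5 ] yaw to add 0.0 grip -0.00034128001726302885 rad 0.4770949883754922 [-0.12  0.16 -0.27  1.14 -0.    0.99]
```

>>> play_rows:
  deltas:
    - {"dx": -8.8,"dy": 0,"dz": 0.6,"yaw": 0}
    - {"dx": -8.8,"dy": 0,"dz": 1.3,"yaw": 0}
    - {"dx": -8.7,"dy": 0,"dz": 1.9,"yaw": 0}
    - {"dx": -8.6,"dy": 0,"dz": 2.5,"yaw": 0}
    - {"dx": 0,"dy": 0,"dz": 0,"yaw": 0}

```text
time: 9.43
position: [0.4923, -0.0062, 0.1616]
ee_rot: [0.0, 0.53, 0.848, -0.0]
contact_force: [-0.3, 0.4, 0.0]
grip_width: 0.0
grasp_force: 0.0
```

```bash
python3 st.py; python3 ang.py
```

```text
t 9.43 plat xyz mm [  0.3 -38.8 161.6] F plat [-0.05  0.51  0.04] yaw to add -0.1 grip 7.0106978949128845e-06 rad 0.4923183243329046 [-0.18  0.19 -0.25  1.13 -0.    0.93]
theta [1.11 1.14 1.17 1.08] [0.773 0.764 0.725 0.722]
([306.5, 212.4], 0.78)
```

Frame at about 1.12 rad, as planned. Continuing down.

>>> play_rows:
  deltas:
    - {"dx": -8.5,"dy": 0,"dz": 3,"yaw": 0}
    - {"dx": -8.3,"dy": 0,"dz": 3.7,"yaw": 0}
    - {"dx": -8,"dy": 0,"dz": 4.3,"yaw": 0}
    - {"dx": -7.8,"dy": 0,"dz": 4.9,"yaw": 0}
    - {"dx": -7.4,"dy": 0,"dz": 5.5,"yaw": 0}

```text
time: 10.05
position: [0.5095, -0.0415, 0.1403]
ee_rot: [-0.0, 0.53, 0.848, 0.0]
contact_force: [-0.9, 1.8, 1.2]
grip_width: 0.0001
grasp_force: 0.6
```

>>> play_rows:
  deltas:
    - {"dx": -7.1,"dy": 0,"dz": 6,"yaw": 0}
    - {"dx": -6.7,"dy": 0,"dz": 6.5,"yaw": 0}
    - {"dx": -6.2,"dy": 0,"dz": 7,"yaw": 0}
    - {"dx": -5.7,"dy": 0,"dz": 7.5,"yaw": 0}
    - {"dx": -5.2,"dy": 0,"dz": 7.9,"yaw": 0}

```text
time: 10.47
position: [0.523, -0.069, 0.1051]
ee_rot: [-0.0, 0.53, 0.848, -0.0]
contact_force: [-0.7, 0.8, 0.8]
grip_width: -0.0001
grasp_force: 0.5
```

```bash
python3 st.py; python3 ang.py
```

```text
t 10.47 plat xyz mm [   0.3 -108.6  105.1] F plat [-0.25  1.    0.79] yaw to add -0.0 grip -9.87442142926401e-05 rad 0.5274983873240732 [-0.29  0.29 -0.27  1.01 -0.    0.83]
theta [0.48 0.51 0.45 0.42] [0.819 0.808 0.805 0.786]
([321.8, 209.6], 0.64)
```

>>> play_rows:
  deltas:
    - {"dx": -4.7,"dy": 0,"dz": 8.3,"yaw": 0}
    - {"dx": -4,"dy": 0,"dz": 8.6,"yaw": 0}
    - {"dx": -3.5,"dy": 0,"dz": 8.8,"yaw": 0}
    - {"dx": -3,"dy": 0,"dz": 8.8,"yaw": 0}
    - {"dx": -2.5,"dy": 0,"dz": 8,"yaw": 0}

```text
time: 11.08
position: [0.5304, -0.0845, 0.0622]
ee_rot: [-0.0, 0.529, 0.848, -0.0]
contact_force: [-0.5, 0.4, 0.9]
grip_width: -0.0
grasp_force: 0.5
```

>>> play_rows:
  deltas:
    - {"dx": -1.5,"dy": 0,"dz": 6,"yaw": 0}
    - {"dx": -1,"dy": 0,"dz": 4,"yaw": 0}
    - {"dx": 0,"dy": 0,"dz": 2,"yaw": 0}
    - {"dx": 0,"dy": 0,"dz": 1.5,"yaw": 0}
    - {"dx": 0,"dy": 0,"dz": 0,"yaw": 0}

```text
time: 11.5
position: [0.5316, -0.0865, 0.0499]
ee_rot: [0.0, 0.529, 0.848, -0.0]
contact_force: [0.1, 0.2, 0.0]
grip_width: 0.0
grasp_force: 0.0
```

```bash
python3 st.py; python3 ang.py
```

```text
t 11.5 plat xyz mm [   0.3 -128.2   49.9] F plat [0.17 0.16 0.02] yaw to add -0.0 grip 1.5173831889363825e-06 rad 0.5385911558853871 [-0.32  0.36 -0.33  0.89 -0.    0.8 ]
theta [0.03 0.06 0.09 0.  ] [0.82  0.815 0.813 0.809]
([322.6, 211.5], 0.93)
```

>>> play_rows:
  deltas:
    - {"dx": 0,"dy": 0,"dz": 1.5,"yaw": 0}
    - {"dx": 0,"dy": 0,"dz": 0.8,"yaw": 0}
    - {"dx": 0,"dy": 0,"dz": 0,"yaw": 0}

```text
time: 11.95
position: [0.5318, -0.0865, 0.0477]
ee_rot: [0.0, 0.529, 0.848, 0.0]
contact_force: [0.4, -0.1, 0.0]
grip_width: -0.0001
grasp_force: 0.1
```

>>> play_rows:
  deltas:
    - {"dx": 0,"dy": 0,"dz": 0.8,"yaw": 0}
    - {"dx": 0,"dy": 0,"dz": 0,"yaw": 0}

```text
time: 12.12
position: [0.5317, -0.0865, 0.047]
ee_rot: [0.0, 0.529, 0.848, 0.0]
contact_force: [1.2, -0.4, 1.8]
grip_width: -0.0004
grasp_force: 0.8
```

```bash
python3 st.py
```

```text
t 12.12 plat xyz mm [   0.4 -128.2   47. ] F plat [ 0.91 -0.92  1.79] yaw to add -0.0 grip -0.0004045668836626598 rad 0.5387178380606487 [-0.32  0.36 -0.33  0.88  0.    0.8 ]
```

>>> play_rows:
  deltas:
    - {"dx": 0,"dy": 0,"dz": 0.7,"yaw": 0}
    - {"dx": 0,"dy": 0,"dz": 0,"yaw": 0}

```text
time: 12.28
position: [0.5318, -0.0865, 0.0469]
ee_rot: [0.0, 0.529, 0.848, 0.0]
contact_force: [-0.9, 1.2, 8.6]
grip_width: -0.0003
grasp_force: 4.1
```

>>> play_rows:
  deltas:
    - {"dx": 0,"dy": 0,"dz": 0.7,"yaw": 0}
    - {"dx": 0,"dy": 0,"dz": 0,"yaw": 0}

```text
time: 12.45
position: [0.5318, -0.0865, 0.0467]
ee_rot: [0.001, 0.529, 0.848, 0.0]
contact_force: [-3.1, 1.1, 15.1]
grip_width: -0.0001
grasp_force: 7.2
```

The frame is shut (firm stop at 47 mm). Now the window press.

>>> play_rows:
  deltas:
    - {"dx": 0,"dy": 0,"dz": -4,"yaw": 0}
    - {"dx": 0,"dy": 0,"dz": -16,"yaw": 0}
    - {"dx": 21,"dy": 0,"dz": 0,"yaw": 0}
    - {"dx": 22,"dy": 0,"dz": 0,"yaw": 0}
    - {"dx": 21,"dy": 0,"dz": 0,"yaw": 0}

```text
time: 12.87
position: [0.5029, -0.0285, 0.0654]
ee_rot: [-0.0, 0.53, 0.848, -0.0]
contact_force: [0.0, 0.4, -0.1]
grip_width: 0.0002
grasp_force: 0.0
```

>>> play_rows:
  deltas:
    - {"dx": 0,"dy": 0,"dz": 8,"yaw": 0}
    - {"dx": 0,"dy": 0,"dz": 6,"yaw": 0}
    - {"dx": 0,"dy": 0,"dz": 2,"yaw": 0}
    - {"dx": 0,"dy": 0,"dz": 1,"yaw": 0}
    - {"dx": 0,"dy": 0,"dz": 0,"yaw": 0}

```text
time: 13.28
position: [0.5037, -0.0296, 0.048]
ee_rot: [-0.0, 0.53, 0.848, -0.0]
contact_force: [-0.4, -0.4, -0.9]
grip_width: -0.0
grasp_force: 0.0
```

```bash
python3 st.py; python3 ang.py
```

```text
t 13.28 plat xyz mm [  0.2 -64.8  48. ] F plat [-0.55 -0.19 -0.88] yaw to add -0.0 grip -8.761231122171899e-06 rad 0.5045308966213464 [-0.23  0.31 -0.41  0.85 -0.    0.89]
theta [0.03 0.   0.06 0.09] [0.796 0.793 0.775 0.752]
([310.4, 214.3], 0.64)
```

>>> play_rows:
  deltas:
    - {"dx": 0,"dy": 0,"dz": 1.5,"yaw": 0}
    - {"dx": 0,"dy": 0,"dz": 1,"yaw": 0}
    - {"dx": 0,"dy": 0,"dz": 1,"yaw": 0}
    - {"dx": 0,"dy": 0,"dz": 1,"yaw": 0}
    - {"dx": 0,"dy": 0,"dz": 0,"yaw": 0}

```text
time: 13.9
position: [0.5038, -0.0293, 0.0442]
ee_rot: [0.0, 0.529, 0.848, -0.0]
contact_force: [-0.6, -1.5, 5.2]
grip_width: 0.0
grasp_force: 2.8
```

>>> play_rows:
  deltas:
    - {"dx": 0,"dy": 0,"dz": 1,"yaw": 0}
    - {"dx": 0,"dy": 0,"dz": 0.8,"yaw": 0}
    - {"dx": 0,"dy": 0,"dz": 0.6,"yaw": 0}
    - {"dx": 0,"dy": 0,"dz": 0,"yaw": 0}
    - {"dx": 0,"dy": 0,"dz": 0,"yaw": 0}

```text
time: 14.32
position: [0.5039, -0.0293, 0.0424]
ee_rot: [0.001, 0.529, 0.848, 0.0]
contact_force: [-1.2, -1.7, 12.0]
grip_width: 0.0001
grasp_force: 5.6
```

>>> play_rows:
  deltas:
    - {"dx": 0,"dy": 0,"dz": 0.5,"yaw": 0}
    - {"dx": 0,"dy": 0,"dz": 0.3,"yaw": 0}
    - {"dx": 0,"dy": 0,"dz": 0,"yaw": 0}

```text
time: 14.57
position: [0.504, -0.0293, 0.0422]
ee_rot: [0.001, 0.529, 0.848, 0.0]
contact_force: [-5.0, -1.7, 17.9]
grip_width: -0.0002
grasp_force: 9.6
```

The window bottomed out at 42.3 mm with 18 N. I'll hold briefly, release, then go round to the tab's free edge.

>>> play_rows:
  deltas:
    - {"dx": 0,"dy": 0,"dz": 0,"yaw": 0}
    - {"dx": 0,"dy": 0,"dz": 0,"yaw": 0}
    - {"dx": 0,"dy": 0,"dz": 0,"yaw": 0}
    - {"dx": 0,"dy": 0,"dz": -2,"yaw": 0}
    - {"dx": 0,"dy": 0,"dz": -3,"yaw": 0}

```text
time: 14.98
position: [0.5038, -0.0293, 0.0463]
ee_rot: [0.001, 0.529, 0.848, -0.0]
contact_force: [-0.1, -2.0, 3.3]
grip_width: 0.0003
grasp_force: 1.8
```

>>> play_rows:
  deltas:
    - {"dx": 0,"dy": 0,"dz": -5,"yaw": 0}
    - {"dx": 0,"dy": 0,"dz": -15,"yaw": 0}
    - {"dx": 0,"dy": 0,"dz": -15,"yaw": 0}
    - {"dx": -28,"dy": 0,"dz": 0,"yaw": 0}
    - {"dx": -28,"dy": 0,"dz": 0,"yaw": 0}

```text
time: 15.4
position: [0.5283, -0.0788, 0.0818]
ee_rot: [0.0, 0.528, 0.849, 0.0]
contact_force: [0.1, -1.0, -0.4]
grip_width: 0.0001
grasp_force: 0.0
```

>>> play_rows:
  deltas:
    - {"dx": -28,"dy": 0,"dz": 0,"yaw": 0}
    - {"dx": -25,"dy": 0,"dz": 0,"yaw": 0}
    - {"dx": 0,"dy": 0,"dz": 20,"yaw": 0}
    - {"dx": 0,"dy": 0,"dz": 25,"yaw": 0}
    - {"dx": 0,"dy": 0,"dz": 8,"yaw": 0}

```text
time: 15.82
position: [0.5497, -0.1266, 0.0247]
ee_rot: [-0.002, 0.53, 0.848, -0.0]
contact_force: [-1.0, 0.7, -0.0]
grip_width: -0.0
grasp_force: 0.0
```

>>> play_rows:
  deltas:
    - {"dx": 0,"dy": 0,"dz": 0,"yaw": 0}
    - {"dx": 10,"dy": 0,"dz": 0,"yaw": 0}
    - {"dx": 8,"dy": 0,"dz": 0,"yaw": 0}
    - {"dx": 0,"dy": 0,"dz": 0,"yaw": 0}

```text
time: 16.15
position: [0.5429, -0.109, 0.0289]
ee_rot: [0.0, 0.529, 0.849, 0.0]
contact_force: [0.3, 0.5, 0.8]
grip_width: -0.0002
grasp_force: 0.0
```

```bash
python3 st.py; python3 ang.py;python3 - <<'E'
from station import arm
import cv2,numpy as np
a=arm.camera("scene")[150:270,250:410];b=arm.camera("top")[150:270,250:410]
cv2.imwrite("pics/c3.png",cv2.resize(np.hstack([a,b]),(800,300),interpolation=cv2.INTER_CUBIC))
E
```

```text
t 16.15 plat xyz mm [   0.6 -153.3   28.9] F plat [0.45 0.3  0.76] yaw to add 0.1 grip -0.00023342803985098456 rad 0.5537146422965017 [-0.35  0.4  -0.32  0.85  0.    0.76]
theta [0.03 0.   0.06 0.09] [0.869 0.865 0.855 0.837]
([328.3, 208.8], 0.79)
```

View pics/c3.png

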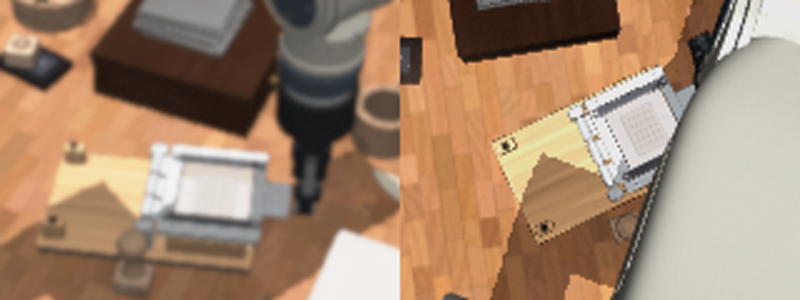

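The frame is flat over the card and the finger stands just outside the tab (left panel ≈(305,200)). Making contact now.

>>> play_rows:
  deltas:
    - {"dx": 1.5,"dy": 0,"dz": 0,"yaw": 0}
    - {"dx": 0,"dy": 0,"dz": 0,"yaw": 0}

```text
time: 16.62
position: [0.5427, -0.1094, 0.0278]
ee_rot: [-0.0, 0.529, 0.848, 0.0]
contact_force: [0.1, -0.1, -0.2]
grip_width: 0.0002
grasp_force: 0.0
```

>>> play_rows:
  deltas:
    - {"dx": 1,"dy": 0,"dz": 0,"yaw": 0}
    - {"dx": 0,"dy": 0,"dz": 0,"yaw": 0}

```text
time: 16.78
position: [0.5423, -0.1084, 0.0277]
ee_rot: [-0.0, 0.529, 0.848, -0.0]
contact_force: [1.1, -0.1, 0.2]
grip_width: -0.0001
grasp_force: 0.0
```

```bash
python3 st.py
```

```text
t 16.78 plat xyz mm [   0.2 -152.6   27.7] F plat [ 0.89 -0.58  0.24] yaw to add -0.0 grip -9.169036335915429e-05 rad 0.552990756027326 [-0.35  0.4  -0.32  0.85  0.    0.77]
```

>>> play_rows:
  deltas:
    - {"dx": 1,"dy": 0,"dz": 0,"yaw": 0}
    - {"dx": 0,"dy": 0,"dz": 0,"yaw": 0}

```text
time: 16.95
position: [0.5418, -0.1075, 0.0277]
ee_rot: [-0.0, 0.529, 0.848, 0.0]
contact_force: [0.1, 0.1, 1.2]
grip_width: -0.0003
grasp_force: 0.0
```

>>> play_rows:
  deltas:
    - {"dx": 1,"dy": 0,"dz": 0,"yaw": 0}
    - {"dx": 0,"dy": 0,"dz": 0,"yaw": 0}

```text
time: 17.12
position: [0.5416, -0.1069, 0.0278]
ee_rot: [0.0, 0.529, 0.848, -0.0]
contact_force: [0.9, -1.7, -1.1]
grip_width: 0.0
grasp_force: 0.9
```

```bash
python3 st.py
```

```text
t 17.12 plat xyz mm [   0.3 -150.9   27.8] F plat [ 0.02 -1.94 -1.09] yaw to add -0.0 grip 1.2310067093305459e-05 rad 0.5520460347192063 [-0.35  0.4  -0.32  0.85 -0.    0.77]
```

>>> play_rows:
  deltas:
    - {"dx": 0.9,"dy": 0,"dz": 0,"yaw": 0}
    - {"dx": 0,"dy": 0,"dz": -1,"yaw": 0}
    - {"dx": 0,"dy": 0,"dz": 0,"yaw": 0}

```text
time: 17.37
position: [0.5416, -0.1068, 0.029]
ee_rot: [0.001, 0.53, 0.848, -0.001]
contact_force: [2.2, -5.2, -1.8]
grip_width: 0.0001
grasp_force: 2.7
```

>>> play_rows:
  deltas:
    - {"dx": 0,"dy": 0,"dz": -1,"yaw": 0}
    - {"dx": 0,"dy": 0,"dz": 0,"yaw": 0}

```text
time: 17.53
position: [0.5416, -0.1068, 0.03]
ee_rot: [0.001, 0.53, 0.848, -0.001]
contact_force: [1.4, -5.3, -0.5]
grip_width: -0.0004
grasp_force: 2.7
```

```bash
python3 st.py
```

```text
t 17.53 plat xyz mm [   0.3 -150.8   30. ] F plat [-1.06 -5.38 -0.54] yaw to add -0.0 grip -0.00040630004681816914 rad 0.552003133610827 [-0.35  0.4  -0.32  0.85 -0.    0.77]
```

>>> play_rows:
  deltas:
    - {"dx": 0.9,"dy": 0,"dz": 0,"yaw": 0}
    - {"dx": 0,"dy": 0,"dz": 0,"yaw": 0}

```text
time: 17.7
position: [0.5416, -0.1068, 0.0301]
ee_rot: [0.002, 0.53, 0.848, -0.001]
contact_force: [3.1, -8.5, -1.9]
grip_width: -0.0
grasp_force: 4.6
```

>>> play_rows:
  deltas:
    - {"dx": 0,"dy": 0,"dz": -1,"yaw": 0}
    - {"dx": 0,"dy": 0,"dz": -1,"yaw": 0}

```text
time: 17.87
position: [0.5416, -0.1067, 0.032]
ee_rot: [0.001, 0.53, 0.848, -0.001]
contact_force: [3.1, -9.0, -3.7]
grip_width: 0.0001
grasp_force: 4.3
```

>>> play_rows:
  deltas:
    - {"dx": 0,"dy": 0,"dz": -1,"yaw": 0}
    - {"dx": 0,"dy": 0,"dz": -1,"yaw": 0}

```text
time: 18.03
position: [0.5416, -0.1067, 0.0341]
ee_rot: [0.001, 0.53, 0.848, -0.001]
contact_force: [2.4, -8.3, -2.4]
grip_width: -0.0001
grasp_force: 4.2
```

```bash
python3 st.py;python3 ang.py
```

```text
t 18.03 plat xyz mm [   0.4 -150.7   34.1] F plat [-1.45 -8.49 -2.35] yaw to add -0.1 grip -0.00011403353468902261 rad 0.5519550651248148 [-0.35  0.39 -0.32  0.86 -0.    0.77]
theta [0.03 0.06 0.09 0.  ] [0.85  0.848 0.846 0.837]Traceback (most recent call last):
  File "ang.py", line 10, in <module>
    print(pl("top"))
          ~~^^^^^^^
  File "ang.py", line 9, in pl
    r=arm.trace(c,"platform");return r[0]["at"],r[0]["confidence"]
                                     ~^^^
IndexError: list index out of range
```

>>> play_rows:
  deltas:
    - {"dx": 0.3,"dy": 0,"dz": -1.5,"yaw": 0}
    - {"dx": 0.1,"dy": 0,"dz": -1.5,"yaw": 0}
    - {"dx": 0.1,"dy": 0,"dz": -1.5,"yaw": 0}
    - {"dx": 0.2,"dy": 0,"dz": -1.5,"yaw": 0}

```text
time: 18.57
position: [0.5414, -0.1063, 0.0402]
ee_rot: [0.002, 0.53, 0.848, -0.001]
contact_force: [2.8, -9.8, -1.4]
grip_width: 0.0001
grasp_force: 5.0
```

```bash
sed -i '/^arm.camera("top")/,$d' ang.py; python3 st.py;python3 ang.py; python3 - <<'E'
from station import arm
import cv2,numpy as np
a=arm.camera("scene")[190:250,300:400]
b=cv2.imread("pics/c3.png")[:, :400];b=cv2.resize(b,(160,120))[40:100,50:150]
cv2.imwrite("pics/c4.png",cv2.resize(np.vstack([b,a]),(800,600*8*2*60//(600*8) * 5 if 0 else 600),interpolation=cv2.INTER_CUBIC))
E
```

```text
t 18.57 plat xyz mm [   0.4 -150.3   40.2] F plat [ -1.78 -10.04  -1.45] yaw to add -0.1 grip 7.794309341479234e-05 rad 0.5517605980838519 [-0.34  0.39 -0.31  0.87 -0.    0.77]
theta [0.12 0.09 0.15 0.06] [0.876 0.869 0.861 0.85 ]
```

View pics/c4.png

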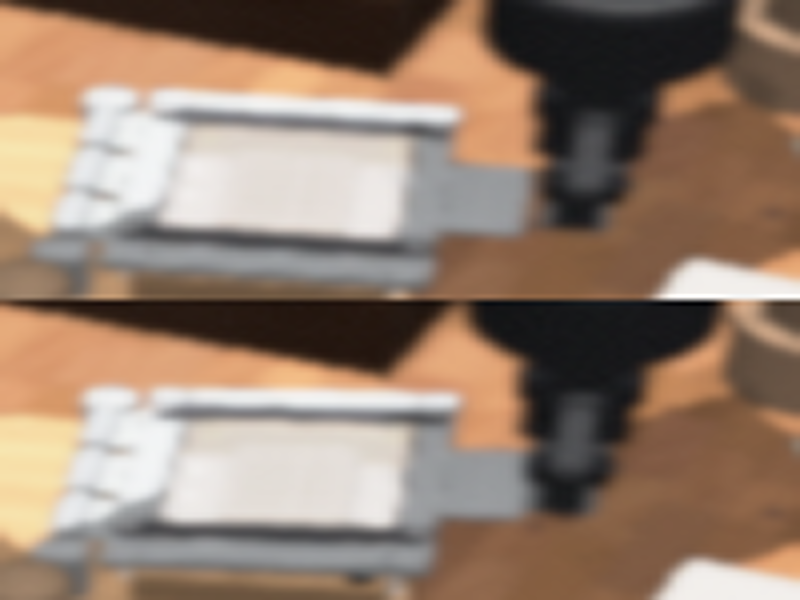

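The lower panel shows the tab and leaf edge raised and the window sitting higher over the rail. The lift works (θ≈0.1), so I'll continue along the arc.

>>> play_rows:
  deltas:
    - {"dx": 0.6,"dy": 0,"dz": -5.5,"yaw": 0}
    - {"dx": 0.8,"dy": 0,"dz": -5.5,"yaw": 0}
    - {"dx": 1,"dy": 0,"dz": -5.5,"yaw": 0}

```text
time: 18.97
position: [0.5404, -0.1043, 0.0569]
ee_rot: [0.002, 0.53, 0.848, -0.001]
contact_force: [3.0, -9.6, -1.1]
grip_width: -0.0004
grasp_force: 4.9
```

```bash
python3 st.py;python3 ang.py
```

```text
t 18.97 plat xyz mm [   0.4 -148.    56.9] F plat [-1.53 -9.95 -1.12] yaw to add -0.1 grip -0.00035522402606335364 rad 0.5503755604331599 [-0.34  0.37 -0.29  0.91 -0.    0.78]
theta [0.24 0.21 0.27 0.18] [0.886 0.881 0.867 0.855]
```

>>> play_rows:
  deltas:
    - {"dx": 1.3,"dy": 0,"dz": -5.4,"yaw": 0}
    - {"dx": 1.5,"dy": 0,"dz": -5.4,"yaw": 0}
    - {"dx": 0,"dy": 0,"dz": 0,"yaw": 0}

```text
time: 19.32
position: [0.5393, -0.1017, 0.0686]
ee_rot: [0.002, 0.53, 0.848, -0.001]
contact_force: [1.4, -10.2, 3.6]
grip_width: 0.0002
grasp_force: 4.7
```

```bash
python3 st.py;python3 ang.py
```

```text
t 19.32 plat xyz mm [   0.6 -145.2   68.6] F plat [-3.23 -9.72  3.57] yaw to add -0.1 grip 0.00018377231852096895 rad 0.548819014221729 [-0.34  0.35 -0.28  0.94 -0.    0.78]
theta [0.3  0.33 0.27 0.36] [0.878 0.876 0.86  0.851]
```

>>> play_rows:
  deltas:
    - {"dx": 1.5,"dy": 0,"dz": -6.6,"yaw": 0}
    - {"dx": 2.5,"dy": 0,"dz": -6.5,"yaw": 0}
    - {"dx": 2.9,"dy": 0,"dz": -6.4,"yaw": 0}

```text
time: 19.67
position: [0.5362, -0.0955, 0.0875]
ee_rot: [0.002, 0.53, 0.848, -0.001]
contact_force: [1.7, -9.5, 1.3]
grip_width: 0.0
grasp_force: 4.9
```

```bash
python3 st.py
```

```text
t 19.67 plat xyz mm [   0.5 -138.3   87.5] F plat [-2.62 -9.25  1.34] yaw to add -0.1 grip 1.3443363615848966e-05 rad 0.5446763681661714 [-0.33  0.33 -0.26  0.98 -0.    0.79]
```

>>> play_rows:
  deltas:
    - {"dx": 3.1,"dy": 0,"dz": -6.3,"yaw": 0}
    - {"dx": 3.4,"dy": 0,"dz": -6.1,"yaw": 0}
    - {"dx": 3.7,"dy": 0,"dz": -5.9,"yaw": 0}

```text
time: 19.92
position: [0.5319, -0.0863, 0.1062]
ee_rot: [0.002, 0.53, 0.848, -0.001]
contact_force: [2.5, -9.5, 3.6]
grip_width: -0.0003
grasp_force: 4.9
```

```bash
python3 st.py;python3 ang.py
```

```text
t 19.92 plat xyz mm [   0.6 -128.1  106.2] F plat [-1.93 -9.68  3.56] yaw to add -0.1 grip -0.0002808307912045023 rad 0.5388455519607814 [-0.32  0.3  -0.24  1.02 -0.    0.8 ]
theta [0.6  0.63 0.57 0.66] [0.871 0.86  0.845 0.819]
```

>>> play_rows:
  deltas:
    - {"dx": 3.5,"dy": 0,"dz": -5.9,"yaw": 0}
    - {"dx": 4.4,"dy": 0,"dz": -5.5,"yaw": 0}
    - {"dx": 4.7,"dy": 0,"dz": -5.3,"yaw": 0}
    - {"dx": 4.9,"dy": 0,"dz": -5,"yaw": 0}
    - {"dx": 5.1,"dy": 0,"dz": -4.8,"yaw": 0}

```text
time: 20.43
position: [0.5221, -0.0657, 0.1329]
ee_rot: [0.003, 0.53, 0.848, -0.001]
contact_force: [3.6, -8.2, 6.4]
grip_width: -0.0002
grasp_force: 4.5
```

```bash
python3 st.py
```

```text
t 20.43 plat xyz mm [   0.9 -105.3  132.9] F plat [-0.33 -8.94  6.39] yaw to add -0.1 grip -0.0001858931180427851 rad 0.5261742670490951 [-0.28  0.26 -0.23  1.07 -0.    0.83]
```

>>> play_rows:
  deltas:
    - {"dx": 5.3,"dy": 0,"dz": -4.5,"yaw": 0}
    - {"dx": 5.6,"dy": 0,"dz": -4.2,"yaw": 0}
    - {"dx": 5.8,"dy": 0,"dz": -3.9,"yaw": 0}

```text
time: 20.68
position: [0.5148, -0.0504, 0.1456]
ee_rot: [0.003, 0.53, 0.848, -0.0]
contact_force: [3.2, -5.8, 5.7]
grip_width: 0.0001
grasp_force: 3.3
```

```bash
python3 st.py;python3 ang.py
```

```text
t 20.68 plat xyz mm [  1.  -88.4 145.6] F plat [ 0.3  -6.65  5.71] yaw to add -0.1 grip 8.750947360733508e-05 rad 0.5172247411542785 [-0.26  0.24 -0.23  1.1  -0.    0.86]
theta [1.02 0.99 1.05 0.96] [0.874 0.865 0.807 0.792]
```

>>> play_rows:
  deltas:
    - {"dx": 5.5,"dy": 0,"dz": -3.8,"yaw": 0}
    - {"dx": 6.2,"dy": 0,"dz": -3.3,"yaw": 0}
    - {"dx": 6.3,"dy": 0,"dz": -3,"yaw": 0}
    - {"dx": 6.5,"dy": 0,"dz": -2.7,"yaw": 0}
    - {"dx": 6.6,"dy": 0,"dz": -2.3,"yaw": 0}

```text
time: 21.2
position: [0.4995, -0.0208, 0.1594]
ee_rot: [0.0, 0.529, 0.848, 0.0]
contact_force: [2.0, -2.5, 2.5]
grip_width: 0.0002
grasp_force: 1.5
```

>>> play_rows:
  deltas:
    - {"dx": 6.7,"dy": 0,"dz": -2,"yaw": 0}
    - {"dx": 6.8,"dy": 0,"dz": -1.6,"yaw": 0}
    - {"dx": 6.9,"dy": 0,"dz": -1.2,"yaw": 0}

```text
time: 21.45
position: [0.4902, -0.0021, 0.1639]
ee_rot: [-0.0, 0.529, 0.848, -0.0]
contact_force: [2.0, -0.9, 2.1]
grip_width: 0.0003
grasp_force: 1.1
```

```bash
python3 st.py
```

```text
t 21.45 plat xyz mm [  0.2 -34.2 163.9] F plat [ 1.4  -1.73  2.15] yaw to add 0.0 grip 0.0002932188898666399 rad 0.4901729268029669 [-0.18  0.19 -0.25  1.14  0.    0.94]
```

>>> play_rows:
  deltas:
    - {"dx": 6.8,"dy": 0,"dz": -1.3,"yaw": 0}
    - {"dx": 6.8,"dy": 0,"dz": -1.2,"yaw": 0}
    - {"dx": 7,"dy": 0,"dz": -1,"yaw": 0}
    - {"dx": 8,"dy": 0,"dz": -1,"yaw": 0}
    - {"dx": 8.7,"dy": 0,"dz": 0,"yaw": 0}

```text
time: 21.87
position: [0.4737, 0.0312, 0.1683]
ee_rot: [-0.0, 0.529, 0.848, -0.0]
contact_force: [1.4, -1.8, -1.3]
grip_width: 0.0001
grasp_force: 0.9
```

>>> play_rows:
  deltas:
    - {"dx": 8.8,"dy": 0,"dz": 0.6,"yaw": 0}
    - {"dx": 8.8,"dy": 0,"dz": 1.3,"yaw": 0}
    - {"dx": 8.7,"dy": 0,"dz": 1.9,"yaw": 0}
    - {"dx": 8.6,"dy": 0,"dz": 2.5,"yaw": 0}
    - {"dx": 0,"dy": 0,"dz": 0,"yaw": 0}

```text
time: 22.28
position: [0.4579, 0.0635, 0.1617]
ee_rot: [-0.001, 0.529, 0.849, 0.0]
contact_force: [-0.5, 0.0, 0.5]
grip_width: -0.0004
grasp_force: 0.0
```

```bash
python3 st.py; python3 ang.py
```

```text
t 22.28 plat xyz mm [  0.   38.9 161.7] F plat [-0.43  0.25  0.47] yaw to add 0.1 grip -0.00044788384603181014 rad 0.46226900306081387 [-0.04  0.14 -0.31  1.12  0.    1.07]Traceback (most recent call last):
  File "ang.py", line 4, in <module>
    R=arm.trace("scene","frame")[0]["region"].astype(np.float32)
      ~~~~~~~~~~~~~~~~~~~~~~~~~~^^^
IndexError: list index out of range
```

>>> play_rows:
  deltas:
    - {"dx": 8.5,"dy": 0,"dz": 3,"yaw": 0}
    - {"dx": 8.3,"dy": 0,"dz": 3.7,"yaw": 0}
    - {"dx": 8,"dy": 0,"dz": 4.3,"yaw": 0}
    - {"dx": 7.8,"dy": 0,"dz": 4.9,"yaw": 0}
    - {"dx": 7.4,"dy": 0,"dz": 5.5,"yaw": 0}

```text
time: 22.8
position: [0.4409, 0.0987, 0.1401]
ee_rot: [-0.0, 0.529, 0.848, -0.0]
contact_force: [0.7, -1.5, -0.5]
grip_width: 0.0001
grasp_force: 0.6
```

>>> play_rows:
  deltas:
    - {"dx": 7.1,"dy": 0,"dz": 6,"yaw": 0}
    - {"dx": 6.7,"dy": 0,"dz": 6.5,"yaw": 0}
    - {"dx": 6.2,"dy": 0,"dz": 7,"yaw": 0}
    - {"dx": 5.7,"dy": 0,"dz": 7.5,"yaw": 0}
    - {"dx": 5.2,"dy": 0,"dz": 7.9,"yaw": 0}

```text
time: 23.22
position: [0.4275, 0.1263, 0.105]
ee_rot: [-0.0, 0.529, 0.848, -0.0]
contact_force: [-0.1, -0.2, 0.1]
grip_width: -0.0001
grasp_force: 0.5
```

```bash
python3 st.py; python3 ang.py
```

```text
t 23.22 plat xyz mm [  0.3 108.7 105. ] F plat [-0.16 -0.15  0.09] yaw to add 0.0 grip -5.541236794063974e-05 rad 0.4457171767888172 [ 0.1   0.16 -0.45  0.96  0.    1.21]
theta [2.64 2.67 2.7  2.61] [0.842 0.841 0.821 0.818]
```

>>> play_rows:
  deltas:
    - {"dx": 4.7,"dy": 0,"dz": 8.3,"yaw": 0}
    - {"dx": 4,"dy": 0,"dz": 8.6,"yaw": 0}
    - {"dx": 3.5,"dy": 0,"dz": 8.8,"yaw": 0}
    - {"dx": 3,"dy": 0,"dz": 8.8,"yaw": 0}
    - {"dx": 2.5,"dy": 0,"dz": 8,"yaw": 0}

```text
time: 23.73
position: [0.4197, 0.1418, 0.0622]
ee_rot: [-0.0, 0.529, 0.848, -0.0]
contact_force: [0.1, 0.3, 0.8]
grip_width: -0.0002
grasp_force: 0.5
```

>>> play_rows:
  deltas:
    - {"dx": 1.5,"dy": 0,"dz": 6,"yaw": 0}
    - {"dx": 1,"dy": 0,"dz": 4,"yaw": 0}
    - {"dx": 0,"dy": 0,"dz": 2,"yaw": 0}
    - {"dx": 0,"dy": 0,"dz": 1.5,"yaw": 0}
    - {"dx": 0,"dy": 0,"dz": 0,"yaw": 0}

```text
time: 24.15
position: [0.4189, 0.1438, 0.0496]
ee_rot: [-0.0, 0.529, 0.848, -0.0]
contact_force: [0.3, 0.3, -0.4]
grip_width: -0.0001
grasp_force: 0.0
```

>>> play_rows:
  deltas:
    - {"dx": 0,"dy": 0,"dz": 1.2,"yaw": 0}
    - {"dx": 0,"dy": 0,"dz": 0.8,"yaw": 0}
    - {"dx": 0,"dy": 0,"dz": 0.6,"yaw": 0}
    - {"dx": 0,"dy": 0,"dz": 0,"yaw": 0}

```text
time: 24.48
position: [0.4191, 0.1438, 0.0472]
ee_rot: [0.0, 0.529, 0.848, 0.0]
contact_force: [-0.2, 0.1, -0.5]
grip_width: 0.0
grasp_force: 0.0
```

>>> play_rows:
  deltas:
    - {"dx": 0,"dy": 0,"dz": 0.7,"yaw": 0}
    - {"dx": 0,"dy": 0,"dz": 0,"yaw": 0}

```text
time: 24.65
position: [0.4191, 0.1438, 0.0469]
ee_rot: [0.0, 0.529, 0.848, 0.0]
contact_force: [-1.9, 1.1, 5.7]
grip_width: 0.0
grasp_force: 3.0
```

```bash
python3 st.py
```

```text
t 24.65 plat xyz mm [  0.5 128.1  46.9] F plat [-1.25  1.83  5.74] yaw to add -0.0 grip 3.508401212254288e-05 rad 0.443119846062249 [ 0.14  0.22 -0.55  0.8  -0.    1.26]
```

>>> play_rows:
  deltas:
    - {"dx": 0,"dy": 0,"dz": 0.7,"yaw": 0}
    - {"dx": 0,"dy": 0,"dz": 0,"yaw": 0}

```text
time: 24.82
position: [0.4192, 0.1438, 0.0467]
ee_rot: [0.0, 0.529, 0.848, 0.0]
contact_force: [-4.5, -0.6, 14.1]
grip_width: -0.0001
grasp_force: 7.1
```

>>> play_rows:
  deltas:
    - {"dx": 0,"dy": 0,"dz": -3,"yaw": 0}
    - {"dx": 0,"dy": 0,"dz": -15,"yaw": 0}
    - {"dx": 0,"dy": 0,"dz": -30,"yaw": 0}
    - {"dx": 0,"dy": 0,"dz": -35,"yaw": 0}
    - {"dx": 30,"dy": 0,"dz": -35,"yaw": 0}

```text
time: 25.23
position: [0.4082, 0.1663, 0.162]
ee_rot: [0.0, 0.531, 0.848, -0.0]
contact_force: [1.1, 1.1, -0.1]
grip_width: 0.0002
grasp_force: 0.0
```

>>> play_rows:
  deltas:
    - {"dx": 35,"dy": 0,"dz": -10,"yaw": 0}
    - {"dx": 35,"dy": 0,"dz": 0,"yaw": 0}
    - {"dx": 35,"dy": 0,"dz": 0,"yaw": 0}
    - {"dx": 35,"dy": 0,"dz": 0,"yaw": 0}
    - {"dx": 35,"dy": 0,"dz": 0,"yaw": 0}

```text
time: 25.65
position: [0.3291, 0.3267, 0.1707]
ee_rot: [0.0, 0.53, 0.848, 0.0]
contact_force: [0.3, 0.7, 1.0]
grip_width: 0.0
grasp_force: 0.0
```

>>> play_rows:
  deltas:
    - {"dx": 35,"dy": 0,"dz": 0,"yaw": 0}
    - {"dx": 35,"dy": 0,"dz": 0,"yaw": 0}
    - {"dx": 20,"dy": 0,"dz": 0,"yaw": 0}
    - {"dx": 0,"dy": 0,"dz": 0,"yaw": 0}
    - {"dx": 0,"dy": 0,"dz": 0,"yaw": 0}

```text
time: 26.07
position: [0.2899, 0.4068, 0.1701]
ee_rot: [0.0, 0.528, 0.849, -0.0]
contact_force: [0.4, -0.1, 0.1]
grip_width: -0.0002
grasp_force: 0.0
```

```bash
python3 st.py; python3 ang.py; sed -i 's/ov2.png/ov3.png/' fit2.py; python3 fit2.py
```

```text
t 26.07 plat xyz mm [-1.000e-01  4.211e+02  1.701e+02] F plat [ 0.3  -0.29  0.13] yaw to add 0.1 grip -0.0001664747611319721 rad 0.49949085470828436 [ 0.78  0.2  -0.22  1.16 -0.    1.9 ]
theta [3.12 3.15 3.09 3.18] [0.858 0.856 0.85  0.838]
[0.47553948 0.02842624 0.46165181 3.11828496] -2.718658447265625
[0.47689934 0.02855274 0.48408022 3.10075539] -2.7163567543029785
[0.47583012 0.02844659 0.46941749 3.11078353] -2.7202301025390625
handle_stamp top []
handle_stamp scene [([302.4, 258.3], 0.61)]
```

View pics/ov3.png

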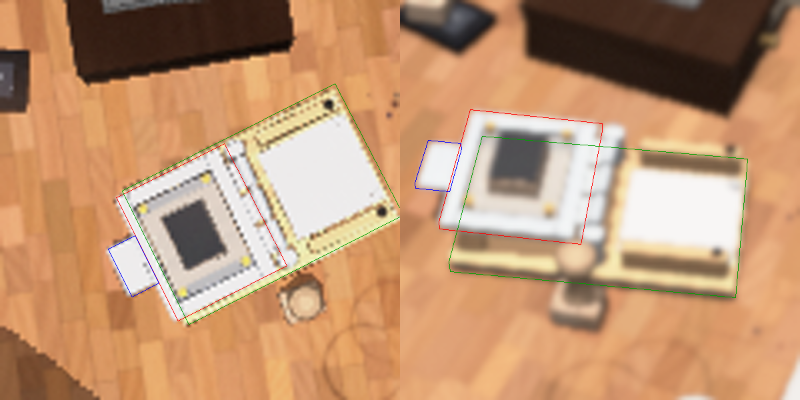

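The frame lies flat on its rests. The platform outline and hand stamp are where they were at the start, and the arm is clear, so I'm handing in.

```bash
python3 -c "
from station import arm
print(arm.job_done())"
```

```text
the job is handed in; nothing more can be done
None
```

I shut the frame over the card, pressed the window to its stop (18 N, 42.2 mm) and flipped the frame back flat on its rests. The platform showed no shift in the final pictures, but no print was visible on the card, and the first lift briefly pushed about 30 N on the tab. The job was handed in at about 26 s.

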